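# Put the finished ointment jars into their order baskets

## Robot

A 7-joint arm with a two-finger parallel gripper is mounted at the origin on the work surface. World frame = base frame: x ahead of the robot, y to its left, z up, the work surface at z = 0. Lengths are in m, angles in rad, forces in N, time in s.
With the tool pointing down it reaches from about 0.425 to 0.925 m from the base axis. Payload 6.8 kg.
Tool frame: the origin (TCP) lies at the very end of the fingers, on their centre line; the grasp point (between the pads) lies 19 mm behind it; z points along the fingers, y is the line along which they close (so a half turn about z gives the same grasp; the last joint's range is limited). The gripper opens to 85 mm and grips with 20 to 120 N. Pads are 22 mm wide; open, the fingers measure 114 mm over their backs; the gripper's body (76 mm by 85 mm) begins 54 mm behind the grasp point. The pads swing forward as they close: fully open they stand 13 mm farther back than shut.
Start: joints at [-1.363, 0.477, 0.022, 1.555, -0.011, 1.109, -0.083], TCP at [0.21, 0.642, 0.231] pointing down, gripper open.
Joint ranges: [-2.96, 2.96], [-0.34, 2.1], [-1.41, 1.46], [0.24, 2.44], [-1.37, 4.51], [0.17, 1.92], [-2.96, 2.96]. Speed limits (rad/s): [2.39, 2.39, 3.14, 3.14, 3.14, 3.14, 3.14].

## Interface

Orientations are given as a rotation vector (axis times angle).
In Python, from bench import monitor, optics, r gives the robot as it stands.
- The arm moves only by the shell command python3 -m crank 'ROWS' [OPENING] [FORCE]. ROWS is JSON, a list of rows, each a list of 2 entries, a list of its own where there are three numbers: the shift along the tool's x, y, z in cm, then the turn, a rotation vector about the tool's x, y, z in rad. A call has 1 to 5 rows; each row shifts and turns the commanded pose from where the row before left it, along the tool's axes as they then stand; what a row does not reach is not made up. A row lasts 1/10 s, in which the tool goes at most 50 mm and 8.59 degrees, less where a joint would pass 70% of its speed; a pose out of reach is approached as far as the arm can. A call is refused whole if a number of a shift passes 5 or a number of a turn 0.15, either way. A call with a gripper value outside its range is refused whole. OPENING is the finger opening in cm, from 0 to 8.54, set as the call begins (- or left out, the last holds). The fingers move at their own pace and stop on an object; FORCE is the grip in N (left out, the last holds). Time passes only in rows, so rows that do not move let the fingers close. It gives the time, the measured TCP pose, the force, the opening and the grip force at its end, in the units of the state.
- monitor.get_obs(): the state, without advancing time (a new reading comes with each control period).
- optics.grab_frame(name): name is "scene" or "side" or "wrist"; returns (picture, depth): 480x640x3 uint8, red, green, blue; 480x640 float32, m along the optical axis (not along the pixel's ray), 0 where there is no reading.
- optics.camera_model(name): a dict with "vertical_fov" (degrees; the focal length in pixels is half the picture's height over the tangent of half this angle, whatever the lens; pixels are square), "cx", "cy" (the principal point, pixels), "R" (3x3) and "t" (3): a world point X has camera coordinates R X + t; the wrist camera has in their place "hand_eye" (4x4, takes a point from camera to tool coordinates, whose origin is the TCP and whose axes are the flange's). Camera axes: x right, y down, z forward; pixel columns grow to the right and rows downward; lengths in m; the calibration is good to about 2 mm. The wrist camera is an equidistant fisheye: a pixel r from the principal point sees the ray r / f radians off the axis. A picture is of the moment at which its call begins: read the wrist's pose just before it. camera_model takes no time and is no camera call.
- r.hand_in(): hands the job in; it is judged then, once.
The state is a dict: "clock": time; "joints": joint angles; "qvel": joint speeds; "tau": joint torques, N m; "tcp_pos": TCP position; "orientation": TCP orientation; "contact_force": force on the tool from outside, world axes, zero at the start; "moment": the same for the moment, N m; "grip_width": finger opening in m; "gripper_force": force on a finger pad.
Only numpy, scipy, OpenCV 4.12 (cv2) and the standard library are available. Lean on these libraries where they do the work, as an engineer would, in place of code of your own. Each camera call takes 0.05 s, during which the arm holds its last target. There are 200 camera calls.

## Task

Put each white ointment jar upright into the jar compartment of the order basket that has the colour of its lid; the red one is urgent, so deliver it before you move any of the others. Set each jar down on the basket's floor, do not drop it. The amber bottles are stock: leave them standing where they are.

Things in the scene. Friction and masses are not known exactly. Their poses are not given: they have to be found in the camera images.
- jar_red_center (a point): Ointment jar with red screw lid: white, round, 80 mm tall, about 120 g, one rigid piece, starting upright on the worktop. Lid 50 mm across, its side 54 to 80 mm above the foot; white body 47 mm across below it. This point is its centre: on its axis, 40 mm above its foot; z up along the axis.
- jar_blue_center (a point): Ointment jar with blue screw lid: white, round, 80 mm tall, about 120 g, one rigid piece, starting upright on the worktop. Lid 50 mm across, its side 54 to 80 mm above the foot; white body 47 mm across below it. This point is its centre: on its axis, 40 mm above its foot; z up along the axis.
- jar_green_center (a point): Ointment jar with green screw lid: white, round, 80 mm tall, about 120 g, one rigid piece, starting upright on the worktop. Lid 50 mm across, its side 54 to 80 mm above the foot; white body 47 mm across below it. This point is its centre: on its axis, 40 mm above its foot; z up along the axis.
- jar_yellow_center (a point): Ointment jar with yellow screw lid: white, round, 80 mm tall, about 120 g, one rigid piece, starting upright on the worktop. Lid 50 mm across, its side 54 to 80 mm above the foot; white body 47 mm across below it. This point is its centre: on its axis, 40 mm above its foot; z up along the axis.
- basket_red: Low red order basket, fixed, 25 mm high, open on top: a square jar compartment 80 x 80 mm inside, walls 3 mm, floor 4 mm; on its +x side a pocket filled by a carton (24 mm high). Origin at worktop level under the centre of the jar compartment; x towards the pocket, z up. Outside: x -43 to +82, y -43 to +43 mm. A jar standing in it has its centre 44 mm above the origin.
- basket_blue: Low blue order basket, fixed, 25 mm high, open on top: a square jar compartment 80 x 80 mm inside, walls 3 mm, floor 4 mm; on its +x side a pocket filled by a carton (24 mm high). Origin at worktop level under the centre of the jar compartment; x towards the pocket, z up. Outside: x -43 to +82, y -43 to +43 mm. A jar standing in it has its centre 44 mm above the origin.
- basket_green: Low green order basket, fixed, 25 mm high, open on top: a square jar compartment 80 x 80 mm inside, walls 3 mm, floor 4 mm; on its +x side a pocket filled by a carton (24 mm high). Origin at worktop level under the centre of the jar compartment; x towards the pocket, z up. Outside: x -43 to +82, y -43 to +43 mm. A jar standing in it has its centre 44 mm above the origin.
- basket_yellow: Low yellow order basket, fixed, 25 mm high, open on top: a square jar compartment 80 x 80 mm inside, walls 3 mm, floor 4 mm; on its +x side a pocket filled by a carton (24 mm high). Origin at worktop level under the centre of the jar compartment; x towards the pocket, z up. Outside: x -43 to +82, y -43 to +43 mm. A jar standing in it has its centre 44 mm above the origin.
- bottle_a_center (a point): Amber stock bottle with a small red cap (26 mm across): brown body 48 mm across, 92 mm tall, about 160 g, standing loose on the worktop among the jars; not an ointment jar, stays where it is. This point lies on its axis 46 mm above its foot; z up along the axis.
- bottle_b_center (a point): Amber stock bottle with a small blue cap (26 mm across): brown body 48 mm across, 92 mm tall, about 160 g, standing loose on the worktop among the jars; not an ointment jar, stays where it is. This point lies on its axis 46 mm above its foot; z up along the axis.

How it is judged:
On the way:
1. the red jar stands released in the red basket while the other jars are still within 30 mm of their starting places (x of jar_red_center in the frame of basket_red between -0.018 and 0.018 m and y of jar_red_center in the frame of basket_red between -0.018 and 0.018 m and z of jar_red_center in the frame of basket_red between 0.04 and 0.048 m and angle between jar_red_center's own z axis and vertical below 0.12 rad and linear speed of jar_red below 0.03 m/s and contact force between jar_red and the fingers below 0.05 N and distance of each of jar_blue_center, jar_green_center, jar_yellow_center from where it was at the start of the episode below 0.03 m), for 0.2 s.
At the end, for the whole second after the job is handed in: Each jar stands upright (0.12 rad), released and at rest on the floor of the jar compartment of the basket of its lid's colour (centre within 18 mm of the compartment's along each basket axis, 40 to 48 mm above its origin); amber bottles within 20 mm of their starts (x of jar_red_center in the frame of basket_red between -0.018 and 0.018 m and y of jar_red_center in the frame of basket_red between -0.018 and 0.018 m and z of jar_red_center in the frame of basket_red between 0.04 and 0.048 m and angle between each of jar_red_center, jar_blue_center, jar_green_center, jar_yellow_center's own z axis and vertical below 0.12 rad and linear speed of each of jar_red, jar_blue, jar_green, jar_yellow below 0.03 m/s and contact force between each of jar_red, jar_blue, jar_green, jar_yellow and the fingers below 0.05 N and x of jar_blue_center in the frame of basket_blue between -0.018 and 0.018 m and y of jar_blue_center in the frame of basket_blue between -0.018 and 0.018 m and z of jar_blue_center in the frame of basket_blue between 0.04 and 0.048 m and x of jar_green_center in the frame of basket_green between -0.018 and 0.018 m and y of jar_green_center in the frame of basket_green between -0.018 and 0.018 m and z of jar_green_center in the frame of basket_green between 0.04 and 0.048 m and x of jar_yellow_center in the frame of basket_yellow between -0.018 and 0.018 m and y of jar_yellow_center in the frame of basket_yellow between -0.018 and 0.018 m and z of jar_yellow_center in the frame of basket_yellow between 0.04 and 0.048 m and distance of each of bottle_a_center, bottle_b_center from where it was at the start of the episode below 0.02 m); the robot touches nothing.
It fails at once if amber bottle a pushed more than 20 mm from its place, lifted or tipped (distance of bottle_a_center from where it was at the start of the episode above 0.02 m or angle between bottle_a_center's own z axis and vertical above 0.3 rad).
It fails at once if amber bottle b pushed more than 20 mm from its place, lifted or tipped (distance of bottle_b_center from where it was at the start of the episode above 0.02 m or angle between bottle_b_center's own z axis and vertical above 0.3 rad).
It fails at once if a jar is let go in the air (its foot more than 30 mm above the basket floor) ((height (world z) of jar_red_center above 0.074 m and contact force between jar_red and the fingers below 0.01 N) or (height (world z) of jar_blue_center above 0.074 m and contact force between jar_blue and the fingers below 0.01 N) or (height (world z) of jar_green_center above 0.074 m and contact force between jar_green and the fingers below 0.01 N) or (height (world z) of jar_yellow_center above 0.074 m and contact force between jar_yellow and the fingers below 0.01 N)).
It also fails if it takes over 90 s, if anything falls off the work surface, if the arm or the gripper's body presses on something with over 40 N, if the wrist force passes 120 N, or if a joint passes its speed limit or range.

## Working session

There is one attempt and no reset: what is moved stays moved. The work goes in short steps, Python scripts to look and compute and a shell command to move; the robot and the scene stay as the last step left them, time stands still between calls to the robot, and variables do not carry over. Pictures are saved under pics/ and viewed, at most 14 in all, crops included, and the job is handed in when it is done.

```bash
mkdir -p pics; ls; python3 - <<'E'
from bench import monitor, optics, r
import cv2, numpy as np
o=monitor.get_obs(); print({k:np.round(v,3) for k,v in o.items()})
for n in("scene","side","wrist"):
    m=optics.camera_model(n); print(n,m)
    p,d=optics.grab_frame(n); np.savez(f"pics/{n}0.npz",p=p,d=d); cv2.imwrite(f"pics/{n}0.png",p[:,:,::-1])
E
```

```text
pics
{'clock': np.float64(0.0), 'joints': array([-1.363,  0.478,  0.022,  1.556, -0.012,  1.109, -0.083]), 'qvel': array([-0.001, -0.001, -0.001, -0.001, -0.   ,  0.001, -0.   ]), 'tau': array([-0.0000e+00, -5.9645e+01,  1.6080e+00, -2.8120e+01,  1.2000e-02,
        1.0000e-02,  0.0000e+00]), 'tcp_pos': array([0.209, 0.641, 0.23 ]), 'orientation': array([-4.940e-01, -3.102e+00,  3.000e-03]), 'contact_force': array([0.379, 0.201, 0.578]), 'moment': array([-0.043, -0.016, -0.013]), 'gripper_force': np.float64(0.0), 'grip_width': np.float64(0.085)}
scene {'vertical_fov': 57.633641461852946, 'cx': 322.5634148977551, 'cy': 237.5372370492217, 'R': array([[ 0.37677824,  0.92613238, -0.01780355],
       [ 0.53878967, -0.23474893, -0.8090727 ],
       [-0.75348779,  0.29524862, -0.58743885]]), 't': array([-0.18940074, -0.23794497,  1.32417553])}
side {'vertical_fov': 45.934033493118775, 'cx': 318.6131053483901, 'cy': 241.66577806928834, 'R': array([[ 0.89987495, -0.43613302, -0.00361262],
       [-0.29751222, -0.60775925, -0.73628471],
       [ 0.31892247,  0.66363896, -0.67666224]]), 't': array([-0.50542021,  0.2104859 ,  1.13044535])}
wrist {'vertical_fov': 65.70646984690485, 'cx': 317.09670519712114, 'cy': 242.07191986092525, 'hand_eye': array([[ 1.07158362e-04, -9.51401838e-01, -3.07952157e-01,
         7.98455287e-02],
       [ 9.99999752e-01,  3.16359538e-04, -6.29405268e-04,
        -7.24762447e-04],
       [ 6.96240931e-04, -3.07952013e-01,  9.51401636e-01,
        -1.43496163e-01],
       [ 0.00000000e+00,  0.00000000e+00,  0.00000000e+00,
         1.00000000e+00]])}
```

View pics/scene0.png

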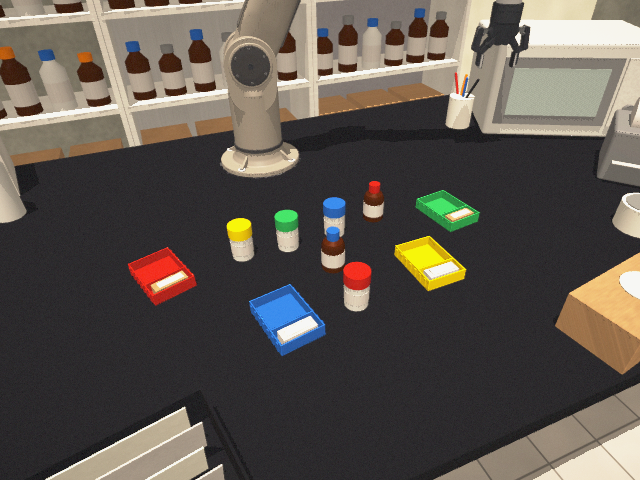

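View pics/side0.png

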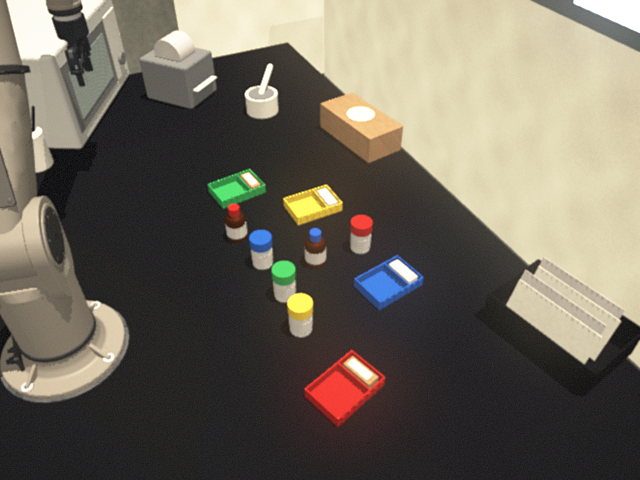

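The scene view shows four jars (lids: yellow (240,230), green (287,218), blue (334,208), red (357,275)), two bottles ((373,200) and (333,250)), and four baskets. The side view shows the same things, all unoccluded. Next I measure them from both views.

```bash
cat > h.py <<'E'
import cv2, numpy as np
from bench import monitor, optics, r
H={'red':(0,8),'yellow':(22,35),'green':(45,85),'blue':(95,125)}
def world(n,p,d):
    m=optics.camera_model(n); f=240/np.tan(np.radians(m['vertical_fov']/2))
    v,u=np.mgrid[:480,:640]; c=np.stack([(u-m['cx'])/f*d,(v-m['cy'])/f*d,d],-1)
    return (c-m['t'])@m['R']
def grab(n):
    p,d=optics.grab_frame(n); return p,d
def masks(p):
    h=cv2.cvtColor(p,cv2.COLOR_RGB2HSV); hh,s,v=cv2.split(h)
    out={}
    for k,(a,b) in H.items():
        m=(hh>=a)&(hh<=b)
        if k=='red': m|=hh>=172
        out[k]=(m&(s>150)&(v>70)).astype(np.uint8)
    return out
def blobs(n,p,d,amin=60):
    W=world(n,p,d); res=[]
    for k,m in masks(p).items():
        N,L,S,C=cv2.connectedComponentsWithStats(m)
        for i in range(1,N):
            P=W[(L==i)&(d>0)]
            if S[i,4]<amin or len(P)<40: continue
            if not(0.25<np.hypot(*np.median(P,0)[:2])<1.1 and -.01<np.median(P[:,2])<.15): continue
            res.append((k,C[i],P))
    return res
E
python3 - <<'E'
from h import *
np.set_printoptions(precision=4,suppress=True)
for n in("scene","side"):
    z=np.load(f"pics/{n}0.npz"); print(n)
    for k,c,P in blobs(n,z['p'],z['d']):
        zt=np.percentile(P[:,2],97); 
        if zt>.05:
            T=P[P[:,2]>zt-.004]; (x,y),rr=cv2.minEnclosingCircle(T[:,:2].astype(np.float32))
            print(k,'TOP',c,'top z',round(zt,4),'c',np.array([x,y]),'r',round(rr,4),'mean',T[:,:2].mean(0),len(T))
        else:
            (x,y),s,a=cv2.minAreaRect(P[P[:,2]>-.002][:,:2].astype(np.float32)); print(k,'BASKET',c,round(zt,4),np.array([x,y]),np.array(s),round(a,1),len(P))
E
```

```text
scene
red TOP [373.7189 189.2324] top z 0.0938 c [0.4219 0.1635] r 0.015 mean [0.4219 0.1618] 58
red BASKET [160.5086 274.3461] 0.0261 [ 0.4358 -0.331 ] [0.1659 0.0998] 18.1 2038
red TOP [356.6127 275.2876] top z 0.0819 c [ 0.67   -0.0012] r 0.0253 mean [ 0.6706 -0.0015] 415
yellow TOP [238.8752 229.0713] top z 0.0821 c [ 0.4425 -0.1608] r 0.0261 mean [ 0.4441 -0.1611] 272
yellow BASKET [427.1836 261.1896] 0.0262 [0.6172 0.192 ] [0.1561 0.1148] 1.2 1993
green BASKET [444.7329 209.3085] 0.0263 [0.4793 0.344 ] [0.1286 0.1237] 6.7 1297
green TOP [286.036  220.2292] top z 0.0821 c [ 0.4499 -0.0611] r 0.025 mean [ 0.4514 -0.0615] 246
blue TOP [333.6917 207.085 ] top z 0.0822 c [0.4432 0.0515] r 0.0257 mean [0.4443 0.0519] 223
blue TOP [332.443  233.6709] top z 0.0936 c [0.5542 0.0024] r 0.0129 mean [0.5554 0.0012] 82
blue BASKET [284.5924 316.4012] 0.0261 [ 0.6519 -0.1329] [0.1527 0.102 ] 9.9 2631
side
red TOP [234.0789 211.8895] top z 0.0941 c [0.4205 0.1609] r 0.0131 mean [0.4208 0.1606] 56
red TOP [361.1193 224.5704] top z 0.0826 c [ 0.6678 -0.0025] r 0.0262 mean [ 0.6681 -0.0034] 203
red BASKET [341.0551 390.0749] 0.0262 [ 0.4595 -0.3239] [0.1434 0.1037] 17.7 2925
yellow BASKET [309.5053 205.3652] 0.0259 [0.6393 0.1946] [0.1451 0.1254] 0.9 1315
yellow TOP [300.0089 306.242 ] top z 0.0826 c [ 0.4429 -0.1639] r 0.0262 mean [ 0.4418 -0.164 ] 310
green BASKET [229.164  189.1529] 0.0266 [0.4849 0.3401] [0.1393 0.1247] 3.9 805
green TOP [278.2805 269.0244] top z 0.0832 c [ 0.4409 -0.0605] r 0.0219 mean [ 0.4384 -0.0587] 61
blue TOP [260.1878 239.9507] top z 0.0823 c [0.4421 0.05  ] r 0.0266 mean [0.4415 0.0501] 231
blue TOP [314.8289 231.7632] top z 0.0948 c [ 0.5534 -0.0005] r 0.0138 mean [ 0.5517 -0.0003] 52
blue BASKET [385.1114 283.8196] 0.0263 [ 0.6716 -0.1291] [0.1487 0.1097] 10.1 1576
```

```bash
cat > fit.py <<'E'
from h import *
from scipy.optimize import least_squares
np.set_printoptions(precision=4,suppress=True)
V=[np.load(f"pics/{n}0.npz") for n in("scene","side")]
S=[((-.0415,-.0415),(.0805,-.0415)),((-.0415,.0415),(.0805,.0415)),((-.0415,-.0415),(-.0415,.0415)),((.0805,-.0415),(.0805,.0415)),((.0415,-.0415),(.0415,.0415))]
def dist(q,P):
    c,s=np.cos(q[2]),np.sin(q[2]); L=(P-q[:2])@np.array([[c,-s],[s,c]])
    D=[]
    for a,b in S:
        a,b=np.array(a),np.array(b); t=np.clip((L-a)@(b-a)/((b-a)@(b-a)),0,1)
        D.append(np.linalg.norm(L-a-t[:,None]*(b-a),axis=1))
    return np.min(D,0)
B={'red':(.45,-.327),'yellow':(.63,.193),'green':(.482,.342),'blue':(.663,-.131)}
for k,c in B.items():
    R=[]
    for n,z in zip(("scene","side"),V):
        for kk,_,P in blobs(n,z['p'],z['d']):
            if kk==k and np.percentile(P[:,2],97)<.05: R.append(P)
    def run(P):
        T=P[(P[:,2]>.0225)&(P[:,2]<.030)][:,:2]; best=None
        for th in np.arange(-np.pi,np.pi,.26):
            q0=np.r_[np.array(c)-.0195*np.array([np.cos(th),np.sin(th)]),th]
            f=least_squares(lambda q:dist(q,T),q0,loss='soft_l1',f_scale=.002)
            if best is None or f.cost<best.cost: best=f
        return best.x,np.median(dist(best.x,T)),len(T)
    print(k,'scene',*run(R[0])); print('   side',*run(R[1])); print('   both',*run(np.vstack(R)))
E
python3 fit.py
```

```text
red scene [ 0.4368 -0.3361  0.3148] 0.001037801783337726 421
   side [ 0.4355 -0.3379  0.3182] 0.0009749091223839636 462
   both [ 0.4362 -0.3371  0.3175] 0.0011408677236125 883
yellow scene [0.6126 0.1805 0.0205] 0.0008435154825779771 398
   side [0.6108 0.179  0.0152] 0.0012249447775082474 196
   both [0.6121 0.18   0.0194] 0.0010289665497125872 594
green scene [0.4621 0.3276 0.1292] 0.0009453518355716679 280
   side [0.46   0.3254 0.1316] 0.0015096824507095999 139
   both [0.4616 0.3269 0.133 ] 0.001211726698670465 419
blue scene [ 0.6461 -0.1398  0.1741] 0.0007627753008831936 515
   side [ 0.6446 -0.1415  0.1698] 0.0009710034943203327 269
   both [ 0.6457 -0.1404  0.1744] 0.0009484353541508658 784
```

```bash
python3 - <<'E'
from h import *
# carton direction: white pixels z 0.018..0.03 near baskets, plus floor-point check
for n in("scene","side"):
    z=np.load(f"pics/{n}0.npz");p,d=z['p'],z['d'];W=world(n,p,d);h=cv2.cvtColor(p,cv2.COLOR_RGB2HSV)
    w=(h[...,1]<90)&(h[...,2]>130)&(W[...,2]>.018)&(W[...,2]<.03)&(d>0)
    for k,c in {'red':(.45,-.327),'yellow':(.63,.193),'green':(.482,.342),'blue':(.663,-.131)}.items():
        q=w&(np.hypot(W[...,0]-c[0],W[...,1]-c[1])<.09); print(n,k,np.median(W[q],0).round(4),q.sum())
E
```

```text
scene red [ 0.493  -0.3159  0.0249] 168
scene yellow [0.6756 0.1801 0.0247] 343
scene green [0.5204 0.3374 0.0254] 97
scene blue [ 0.7086 -0.1306  0.0245] 547
side red [ 0.4937 -0.3171  0.0243] 246
side yellow [0.6717 0.1778 0.0239] 190
side green [0.5208 0.3352 0.0248] 95
side blue [ 0.7047 -0.1323  0.0237] 318
```

Everything agrees in both views: jar tops are at about 0.082, rims at about 0.026, and the cartons lie on the +x side. I align the tool with the world axes and go above the red jar.

```bash
python3 -m crank '[[[0,0,0],[0,0,-0.105]],[[0,0,0],[0,0,-0.105]],[[0,0,0],[0,0,-0.105]]]' 8.54 40
python3 -m crank '[[[-2.8,-4,0],[0,0,0]],[[-2.8,-4,0],[0,0,0]],[[-2.8,-4,0],[0,0,0]],[[-2.8,-4,0],[0,0,0]],[[-2.8,-4,0],[0,0,0]]]'
python3 -m crank '[[[-2.8,-4,0],[0,0,0]],[[-2.8,-4,0],[0,0,0]],[[-2.8,-4,0],[0,0,0]],[[-2.8,-4,0],[0,0,0]],[[-2.8,-4,0],[0,0,0]]]'
python3 -m crank '[[[-2.8,-4,0],[0,0,0]],[[-2.8,-4,0],[0,0,0]],[[-2.8,-4,0],[0,0,0]],[[0,0,0],[0,0,0]],[[0,0,0],[0,0,0]]]'
cat > go.py <<'E'
import sys; from h import *; from scipy.spatial.transform import Rotation as R
np.set_printoptions(precision=4,suppress=True)
o=monitor.get_obs(); M=R.from_rotvec(o['orientation']).as_matrix()
print('t',o['clock'],'tcp',o['tcp_pos'],'x_t',M[:,0],'y_t',M[:,1],'grip',o['grip_width'],o['gripper_force'],'F',o['contact_force'],'j',o['joints'])
if len(sys.argv)>3:
    g=np.array([float(a) for a in sys.argv[1:4]]); print('shift cm',(M.T@(g-o['tcp_pos']))*100)
E
python3 go.py .669 -.002 .150
```

```text
clock: 0.45
tcp_pos: [0.2095, 0.6414, 0.2308]
orientation: [0.006, -3.141, 0.001]
contact_force: [-0.6, -0.1, -0.4]
grip_width: 0.0854
gripper_force: 0.0
clock: 0.95
tcp_pos: [0.3503, 0.4396, 0.2312]
orientation: [-0.001, -3.142, 0.0]
contact_force: [0.9, 0.8, -0.4]
grip_width: 0.0854
gripper_force: 0.0
clock: 1.45
tcp_pos: [0.49, 0.2396, 0.2313]
orientation: [-0.001, -3.142, -0.0]
contact_force: [0.3, 0.6, 0.1]
grip_width: 0.0854
gripper_force: 0.0
clock: 1.95
tcp_pos: [0.5734, 0.12, 0.2309]
orientation: [-0.006, -3.141, 0.001]
contact_force: [-0.5, 1.4, 0.1]
grip_width: 0.0854
gripper_force: 0.0
t 1.95 tcp [0.5734 0.12   0.2309] x_t [-1.      0.0039  0.0007] y_t [ 0.0039  1.     -0.0004] grip 0.08542438182898004 0.0 F [-0.4991  1.3611  0.12  ] j [-0.4741  0.333   0.2039  1.7863 -0.0771  1.0307  1.3255]
shift cm [ -9.6114 -12.1558   8.088 ]
```

```bash
python3 -m crank '[[[-3.2,-4,0],[0,0,0]],[[-3.2,-4,0],[0,0,0]],[[-3.2,-4.1,2],[0,0,0]],[[0,0,3],[0,0,0]],[[0,0,0],[0,0,0]]]'
cat > wr.py <<'E'
import sys; from h import *; from scipy.spatial.transform import Rotation as R
np.set_printoptions(precision=4,suppress=True)
o=monitor.get_obs(); p,d=optics.grab_frame('wrist'); m=optics.camera_model('wrist'); f=240/np.tan(np.radians(m['vertical_fov']/2))
v,u=np.mgrid[:480,:640]; x,y=u-m['cx'],v-m['cy']; rr=np.hypot(x,y)+1e-9; a=rr/f; s=np.tan(a)/rr
c=np.stack([x*s*d,y*s*d,d],-1); he=m['hand_eye']; T=c@he[:3,:3].T+he[:3,3]
W=T@R.from_rotvec(o['orientation']).as_matrix().T+o['tcp_pos']
if len(sys.argv)>1: cv2.imwrite(sys.argv[1],p[:,:,::-1])
for k,mk in masks(p).items():
    N,L,S,C=cv2.connectedComponentsWithStats(mk)
    for i in range(1,N):
        P=W[(L==i)&(d>0)]
        if len(P)<150: continue
        zt=np.percentile(P[:,2],97); t=P[P[:,2]>zt-.004]; q,ra=cv2.minEnclosingCircle(t[:,:2].astype(np.float32))
        print(k,C[i],'top',round(zt,4),'c',np.array(q),'r',round(ra,4),len(t))
E
python3 wr.py pics/w1.png; python3 go.py .669 -.002 .046
```

```text
clock: 2.45
tcp_pos: [0.6613, 0.0074, 0.1788]
orientation: [-0.001, -3.133, -0.0]
contact_force: [-1.7, 0.9, -0.3]
grip_width: 0.0853
gripper_force: 0.0
red [20.1956 43.2982] top 0.0264 c [ 0.4669 -0.3108] r 0.0529 547
red [292.386  81.924] top 0.0706 c [0.5519 0.0003] r 0.0199 287
red [305.809  252.1469] top 0.082 c [ 0.6685 -0.0015] r 0.0254 3764
yellow [474.6674 179.5221] top 0.0255 c [0.6311 0.1806] r 0.0753 379
yellow [528.8668 186.5159] top 0.025 c [0.6118 0.1811] r 0.056 318
yellow [513.9099 247.0418] top 0.0254 c [0.6726 0.1819] r 0.0439 188
green [605.7356  19.2523] top 0.026 c [0.4514 0.3194] r 0.0492 271
blue [308.5366  81.7644] top 0.0942 c [0.5531 0.0015] r 0.0129 1266
blue [151.576  198.8039] top 0.0265 c [ 0.6634 -0.1366] r 0.0745 1359
t 2.5 tcp [0.6622 0.0088 0.1811] x_t [-1.     -0.0015  0.0057] y_t [-0.0015  1.      0.001 ] grip 0.08555615477052647 0.0 F [0.269  0.8625 0.3658] j [-0.2719  0.5122  0.2329  1.6438 -0.1359  1.007   1.5779]
shift cm [-0.7555 -1.0936 13.5056]
```

View pics/w1.png

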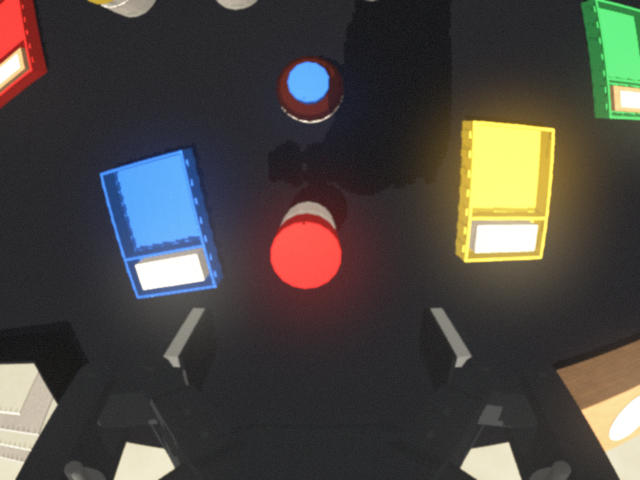

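The wrist view shows the red lid at (306,252) between the open fingers. It measures (0.6685, -0.0015, 0.082), which matches the fixed cameras. Centre, descend and grip.

```bash
python3 -m crank '[[[-0.7,-1.0,0],[0,0,0]],[[0,0,4],[0,0,0]],[[0,0,4],[0,0,0]],[[0,0,0],[0,0,0]],[[0,0,0],[0,0,0]]]'; python3 go.py .6685 -.002 .046
```

```text
clock: 3.0
tcp_pos: [0.672, -0.0028, 0.1049]
orientation: [-0.001, 3.141, 0.001]
contact_force: [0.3, 0.6, 1.4]
grip_width: 0.0854
gripper_force: 0.0
t 3.0 tcp [ 0.672  -0.0028  0.1049] x_t [-1.     -0.0005 -0.0008] y_t [-0.0005  1.      0.0004] grip 0.08538497248673414 0.0 F [0.3204 0.6201 1.4272] j [-0.2394  0.6084  0.2158  1.6775 -0.1609  0.8722  1.6138]
shift cm [0.3522 0.0754 5.8889]
```

```bash
python3 -m crank '[[[0.35,0,2],[0,0,0]],[[0,0,2],[0,0,0]],[[0,0,1.9],[0,0,0]],[[0,0,0],[0,0,0]],[[0,0,0],[0,0,0]]]'
python3 -m crank '[[[0,0,0],[0,0,0]],[[0,0,0],[0,0,0]],[[0,0,0],[0,0,0]],[[0,0,0],[0,0,0]],[[0,0,0],[0,0,0]]]' 3.5 40
python3 -m crank '[[[0,0,0],[0,0,0]],[[0,0,0],[0,0,0]],[[0,0,0],[0,0,0]]]'; python3 go.py .6685 -.002 .046
```

```text
clock: 3.5
tcp_pos: [0.6696, -0.0034, 0.047]
orientation: [0.001, 3.138, 0.001]
contact_force: [0.5, -0.4, 0.5]
grip_width: 0.0852
gripper_force: 0.0
clock: 4.0
tcp_pos: [0.669, -0.0033, 0.046]
orientation: [0.001, 3.139, 0.001]
contact_force: [-0.7, -0.3, 5.5]
grip_width: 0.0489
gripper_force: 40.5
clock: 4.3
tcp_pos: [0.669, -0.0034, 0.046]
orientation: [0.001, 3.139, 0.001]
contact_force: [-1.1, 0.9, 7.0]
grip_width: 0.0491
gripper_force: 40.5
t 4.3 tcp [ 0.669  -0.0034  0.046 ] x_t [-1.      0.0007 -0.0026] y_t [0.0007 1.     0.0005] grip 0.049102444777336766 40.54139120969921 F [-1.1182  0.9253  7.0415] j [-0.226   0.6782  0.1969  1.7124 -0.1785  0.7658  1.6272]
shift cm [0.0549 0.136  0.0047]
```

```bash
python3 -m crank '[[[0,0,-1],[0,0,0]],[[0,0,-3],[0,0,0]],[[0,0,-4],[0,0,0]],[[0,0,-3],[0,0,0]],[[0,0,-1],[0,0,0]]]'
python3 -m crank '[[[1,-1.5,0],[0,0,0]],[[2,-3,0],[0,0,0]],[[2.5,-3.6,0],[0,0,0]],[[2.5,-3.6,0],[0,0,0]],[[2.5,-3.6,0],[0,0,0]]]'
python3 -m crank '[[[2.5,-3.6,0],[0,0,0]],[[2.5,-3.6,0],[0,0,0]],[[2.5,-3.6,0],[0,0,0]],[[2,-3,0],[0,0,0]],[[1.3,-2,0],[0,0,0]]]'
python3 -m crank '[[[0,0,0],[0,0,0]],[[0,0,0],[0,0,0]],[[0,0,0],[0,0,0]],[[0,0,0],[0,0,0]]]'
python3 wr.py pics/w2.png; python3 go.py .436 -.337 .052
```

```text
clock: 4.8
tcp_pos: [0.6697, -0.0039, 0.1687]
orientation: [0.002, 3.136, 0.001]
contact_force: [0.5, -0.7, -1.7]
grip_width: 0.049
gripper_force: 41.9
clock: 5.3
tcp_pos: [0.559, -0.1586, 0.1624]
orientation: [-0.002, -3.138, -0.0]
contact_force: [0.6, -0.7, -1.3]
grip_width: 0.0489
gripper_force: 41.9
clock: 5.8
tcp_pos: [0.4495, -0.3171, 0.1626]
orientation: [-0.008, -3.137, -0.001]
contact_force: [0.6, 0.1, -1.8]
grip_width: 0.0492
gripper_force: 41.9
clock: 6.2
tcp_pos: [0.4549, -0.3131, 0.1638]
orientation: [0.002, -3.141, -0.001]
contact_force: [0.3, 0.5, -1.5]
grip_width: 0.0491
gripper_force: 41.9
red [309.8351 298.8394] top 0.2002 c [ 0.4547 -0.3135] r 0.0255 12171
yellow [502.3482 217.5674] top 0.0785 c [ 0.439  -0.1665] r 0.0245 202
yellow [632.523  375.1776] top 0.0218 c [0.6752 0.1396] r 0.019 56
blue [628.4665 340.5671] top 0.0924 c [ 0.5521 -0.0026] r 0.0123 86
blue [506.1711 359.1908] top 0.0262 c [ 0.5267 -0.18  ] r 0.1146 79
blue [442.1133 437.2436] top 0.0262 c [ 0.5861 -0.2084] r 0.1612 164
blue [446.5466 424.4037] top 0.0262 c [ 0.5746 -0.2142] r 0.1286 39
t 6.25 tcp [ 0.455  -0.3133  0.164 ] x_t [-1.     -0.0012  0.0005] y_t [-0.0012  1.      0.0006] grip 0.049095896748824974 41.86893582344055 F [-0.3073 -0.0704 -1.1141] j [ 0.2368  0.3631  0.3161  1.934  -0.1457  0.867   2.2003]
shift cm [ 1.8969 -2.374  11.1947]
```

View pics/w2.png

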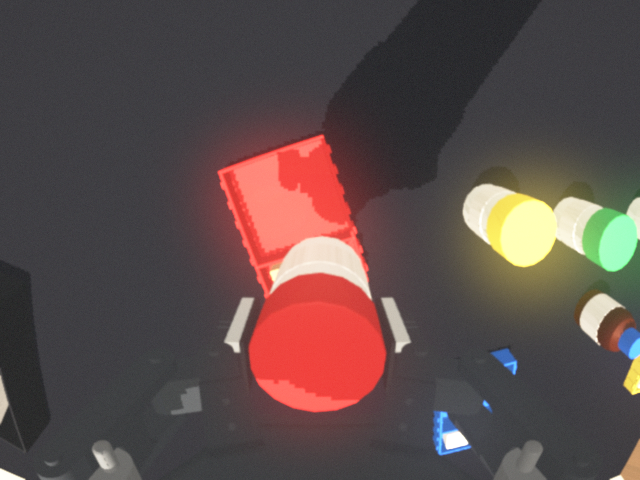

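The red jar is held upright and centred at (318,330), with the red basket's compartment at (290,195). Move over it and lower.

```bash
python3 -m crank '[[[1,-1.2,0],[0,0,0]],[[0.9,-1.2,2],[0,0,0]],[[0,0,3],[0,0,0]],[[0,0,0],[0,0,0]],[[0,0,0],[0,0,0]]]';python3 -m crank '[[[0,0,0],[0,0,0]],[[0,0,0],[0,0,0]]]'; python3 go.py .436 -.337 .051
```

```text
clock: 6.75
tcp_pos: [0.435, -0.3386, 0.1145]
orientation: [-0.002, -3.14, -0.001]
contact_force: [0.3, -0.8, -1.0]
grip_width: 0.0491
gripper_force: 42.3
clock: 6.95
tcp_pos: [0.4364, -0.3388, 0.1157]
orientation: [0.0, 3.139, -0.002]
contact_force: [-0.1, 0.5, -1.2]
grip_width: 0.0488
gripper_force: 42.3
t 6.95 tcp [ 0.4364 -0.3388  0.1157] x_t [-1.      0.0003 -0.0021] y_t [ 0.0003  1.     -0.0011] grip 0.04884647039343056 42.27382890880108 F [-0.1212  0.5302 -1.1547] j [ 0.3061  0.4303  0.3051  1.9717 -0.1827  0.7632  2.2877]
shift cm [0.0585 0.1895 6.4686]
```

```bash
python3 -m crank '[[[0,0.2,2],[0,0,0]],[[0,0,2.5],[0,0,0]],[[0,0,1.2],[0,0,0]],[[0,0,0.5],[0,0,0]],[[0,0,0],[0,0,0]]]';python3 -m crank '[[[0,0,0],[0,0,0]],[[0,0,0],[0,0,0]]]'; python3 go.py .436 -.337 .050
```

```text
clock: 7.45
tcp_pos: [0.4356, -0.3365, 0.0524]
orientation: [-0.001, -3.141, -0.0]
contact_force: [-0.8, -0.0, -1.1]
grip_width: 0.0492
gripper_force: 42.3
clock: 7.65
tcp_pos: [0.4361, -0.3369, 0.0533]
orientation: [0.001, 3.14, -0.001]
contact_force: [-0.2, -0.1, -1.5]
grip_width: 0.049
gripper_force: 42.3
t 7.65 tcp [ 0.4361 -0.3369  0.0533] x_t [-1.      0.0009 -0.0015] y_t [ 0.0009  1.     -0.0008] grip 0.04899916984539516 42.26108052302152 F [-0.2464 -0.0612 -1.5267] j [ 0.3351  0.5258  0.2681  2.0056 -0.2258  0.6364  2.3207]
shift cm [ 0.0137 -0.0095  0.3289]
```

```bash
python3 -m crank '[[[0,0,0.2],[0,0,0]],[[0,0,0.1],[0,0,0]],[[0,0,0],[0,0,0]]]';python3 -m crank '[[[0,0,0.1],[0,0,0]],[[0,0,0],[0,0,0]]]'
```

```text
clock: 7.95
tcp_pos: [0.4361, -0.3366, 0.05]
orientation: [0.001, 3.14, -0.001]
contact_force: [-0.4, 1.9, 4.7]
grip_width: 0.0486
gripper_force: 42.6
clock: 8.15
tcp_pos: [0.4365, -0.3366, 0.0499]
orientation: [0.001, 3.14, -0.0]
contact_force: [-2.1, 3.5, 14.9]
grip_width: 0.0488
gripper_force: 43.3
```

Contact with the floor at 0.050, as expected. Release, rise, and check with the fixed cameras on the way to the next jar. I rise by 15 cm so the gripper clears everything.

```bash
python3 -m crank '[[[0,0,-0.1],[0,0,0]],[[0,0,0],[0,0,0]],[[0,0,0],[0,0,0]],[[0,0,0],[0,0,0]],[[0,0,0],[0,0,0]]]' 8.54
python3 -m crank '[[[0,0,0],[0,0,0]],[[0,0,-2],[0,0,0]],[[0,0,-4],[0,0,0]],[[0,0,-4],[0,0,0]],[[0,0,-4],[0,0,0]]]'
python3 -m crank '[[[0,0,0],[0,0,0]],[[0,0,0],[0,0,0]],[[0,0,0],[0,0,0]]]'
python3 wr.py; python3 go.py .4425 -.162 .19
```

```text
clock: 8.65
tcp_pos: [0.4355, -0.3364, 0.0492]
orientation: [-0.001, -3.141, -0.0]
contact_force: [0.4, 0.8, 0.2]
grip_width: 0.0858
gripper_force: 0.0
clock: 9.15
tcp_pos: [0.4351, -0.3363, 0.1907]
orientation: [-0.002, -3.141, -0.0]
contact_force: [1.0, 0.1, -0.1]
grip_width: 0.0856
gripper_force: 0.0
clock: 9.45
tcp_pos: [0.4348, -0.3358, 0.1882]
orientation: [-0.001, -3.14, -0.002]
contact_force: [0.8, 0.4, 1.0]
grip_width: 0.0857
gripper_force: 0.0
red [318.0856 205.5826] top 0.085 c [ 0.4357 -0.3348] r 0.0252 514
red [302.7627 297.226 ] top 0.0259 c [ 0.5015 -0.3415] r 0.0242 120
yellow [510.1832 233.3351] top 0.0782 c [ 0.4391 -0.1662] r 0.0248 162
blue [622.5697 341.7729] top 0.0923 c [ 0.5503 -0.0032] r 0.0122 65
blue [506.871  359.9758] top 0.0262 c [ 0.5163 -0.1919] r 0.13 91
t 9.5 tcp [ 0.4347 -0.3358  0.1879] x_t [-1.      0.0007  0.0023] y_t [0.0007 1.     0.0013] grip 0.08546411444639988 0.0 F [-0.1516 -1.488  -0.4819] j [ 0.2681  0.3294  0.3407  1.9196 -0.1363  0.9175  2.2453]
shift cm [-0.7648 17.3769 -0.1862]
```

Red stands at (0.436, -0.335) with its top at 0.085, so it is in place. Yellow is next.

```bash
python3 -m crank '[[[0,3,0],[0,0,0]],[[-0.3,4.4,0],[0,0,0]],[[-0.4,4.4,0],[0,0,0]],[[0,4,0],[0,0,0]],[[0,1.5,0],[0,0,0]]]'
python3 -m crank '[[[0,0,3],[0,0,0]],[[0,0,2],[0,0,0]],[[0,0,0],[0,0,0]],[[0,0,0],[0,0,0]]]'
python3 wr.py; python3 go.py .4425 -.162 .046
```

```text
clock: 10.0
tcp_pos: [0.4418, -0.159, 0.1879]
orientation: [0.007, -3.138, -0.003]
contact_force: [0.4, 0.3, 0.3]
grip_width: 0.0855
gripper_force: 0.0
clock: 10.4
tcp_pos: [0.442, -0.1635, 0.1388]
orientation: [-0.002, -3.139, -0.0]
contact_force: [0.1, 0.0, 0.6]
grip_width: 0.0857
gripper_force: 0.0
red [109.6554 241.7297] top 0.0857 c [ 0.4359 -0.3341] r 0.0257 2985
yellow [326.1459 240.4384] top 0.082 c [ 0.4409 -0.1614] r 0.0251 2029
yellow [603.5648 367.7689] top 0.024 c [0.5392 0.0643] r 0.1923 495
blue [597.4724 253.6163] top 0.0817 c [0.4415 0.0516] r 0.0262 1476
blue [340.1437 402.7025] top 0.2121 c [ 0.4315 -0.1591] r 0.0116 83
t 10.45 tcp [ 0.4427 -0.1637  0.1395] x_t [-1.      0.0014  0.0005] y_t [ 0.0014  1.     -0.0001] grip 0.08519886400664396 0.0 F [0.0019 0.1938 0.601 ] j [ 0.0027  0.2697  0.2556  2.13   -0.0984  0.7531  1.8908]
shift cm [0.0163 0.1741 9.3485]
```

```bash
python3 -m crank '[[[0,0.2,2],[0,0,0]],[[0,0,3],[0,0,0]],[[0,0,3],[0,0,0]],[[0,0,1.3],[0,0,0]],[[0,0,0],[0,0,0]]]'
python3 -m crank '[[[0,0,0],[0,0,0]],[[0,0,0],[0,0,0]]]'; python3 go.py .4415 -.162 .046
python3 -m crank '[[[0,0,0],[0,0,0]],[[0,0,0],[0,0,0]],[[0,0,0],[0,0,0]],[[0,0,0],[0,0,0]],[[0,0,0],[0,0,0]]]' 3.5 40
python3 -m crank '[[[0,0,0],[0,0,0]],[[0,0,0],[0,0,0]],[[0,0,0],[0,0,0]]]'
```

```text
clock: 10.95
tcp_pos: [0.4421, -0.1615, 0.0456]
orientation: [-0.002, -3.14, -0.001]
contact_force: [-0.4, 0.2, 0.1]
grip_width: 0.085
gripper_force: 0.0
clock: 11.15
tcp_pos: [0.4438, -0.1618, 0.0476]
orientation: [0.002, 3.139, -0.001]
contact_force: [-0.3, -0.2, -0.7]
grip_width: 0.0853
gripper_force: 0.0
t 11.15 tcp [ 0.4438 -0.1618  0.0476] x_t [-1.      0.0011 -0.0025] y_t [ 0.0011  1.     -0.0004] grip 0.08528067922870343 0.0 F [-0.3082 -0.1748 -0.7456] j [ 0.0468  0.4352  0.2067  2.1857 -0.1714  0.5328  1.9522]
shift cm [ 0.231  -0.0174  0.1631]
clock: 11.65
tcp_pos: [0.4431, -0.1614, 0.0471]
orientation: [0.001, 3.141, 0.0]
contact_force: [-1.5, 0.6, 7.1]
grip_width: 0.049
gripper_force: 40.4
clock: 11.95
tcp_pos: [0.4431, -0.1614, 0.0471]
orientation: [0.001, 3.141, 0.0]
contact_force: [-0.9, 0.0, 5.8]
grip_width: 0.0486
gripper_force: 40.4
```

```bash
python3 -m crank '[[[0,0,-2],[0,0,0]],[[0,0,-3],[0,0,0]],[[0,0,-4],[0,0,0]],[[0,0,-3],[0,0,0]],[[0,0,-1.5],[0,0,0]]]'
python3 -m crank '[[[-1,2,0],[0,0,0]],[[-1.5,3,0],[0,0,0]],[[-1.8,3.6,0],[0,0,0]],[[-1.8,3.6,0],[0,0,0]],[[-1.8,3.6,0],[0,0,0]]]'
python3 -m crank '[[[-1.8,3.6,0],[0,0,0]],[[-1.8,3.6,0],[0,0,0]],[[-1.8,3.6,0],[0,0,0]],[[-1.5,3,0],[0,0,0]],[[-1,2,0],[0,0,0]]]'
python3 -m crank '[[[0,0,0],[0,0,0]],[[0,0,0],[0,0,0]],[[0,0,0],[0,0,0]],[[0,0,0],[0,0,0]]]'
python3 wr.py; python3 go.py .612 .180 .1
```

```text
clock: 12.45
tcp_pos: [0.4437, -0.1618, 0.1841]
orientation: [0.002, 3.138, -0.001]
contact_force: [-0.4, -0.8, -2.5]
grip_width: 0.0485
gripper_force: 42.4
clock: 12.95
tcp_pos: [0.5219, -0.0021, 0.1814]
orientation: [-0.002, -3.141, -0.0]
contact_force: [0.3, -0.0, -1.0]
grip_width: 0.0487
gripper_force: 42.4
clock: 13.45
tcp_pos: [0.6011, 0.1577, 0.181]
orientation: [0.003, -3.141, -0.001]
contact_force: [0.5, 0.0, -1.2]
grip_width: 0.0488
gripper_force: 42.4
clock: 13.85
tcp_pos: [0.6006, 0.1528, 0.1814]
orientation: [-0.004, -3.141, 0.001]
contact_force: [0.3, -0.3, -2.1]
grip_width: 0.0488
gripper_force: 42.4
red [130.382  178.2518] top 0.0713 c [0.5524 0.0025] r 0.0195 433
yellow [355.602  209.8324] top 0.0262 c [0.6244 0.183 ] r 0.0709 613
yellow [318.085  334.3852] top 0.2161 c [0.599  0.1523] r 0.0255 11097
green [468.3094  51.0691] top 0.0252 c [0.4499 0.2834] r 0.0256 93
green [525.1324  38.0397] top 0.0259 c [0.4363 0.3251] r 0.0426 173
green [71.5263 65.6447] top 0.0802 c [ 0.4567 -0.0388] r 0.0064 26
blue [174.0342  28.3432] top 0.0823 c [0.4424 0.0524] r 0.0254 3108
blue [109.1698 183.0384] top 0.0941 c [0.5527 0.0018] r 0.0133 841
blue [ 56.6284 270.2999] top 0.0264 c [ 0.6641 -0.1369] r 0.0751 1298
t 13.9 tcp [0.6007 0.1531 0.1814] x_t [-1.      0.0025  0.0002] y_t [ 0.0025  1.     -0.0004] grip 0.048647387307656685 42.42905141436495 F [-0.2455  0.2339 -1.2368] j [-0.4522  0.4372  0.1353  1.7497 -0.0694  0.9596  1.2786]
shift cm [-1.1265  2.6998  8.1432]
```

```bash
python3 -m crank '[[[-0.6,1.4,1],[0,0,0]],[[-0.5,1.3,3],[0,0,0]],[[0,0,4],[0,0,0]],[[0,0,0],[0,0,0]],[[0,0,0],[0,0,0]]]';python3 -m crank '[[[0,0,0],[0,0,0]],[[0,0,0],[0,0,0]]]'; python3 go.py .612 .180 .054
```

```text
clock: 14.4
tcp_pos: [0.6116, 0.1814, 0.1008]
orientation: [-0.001, -3.14, 0.001]
contact_force: [0.5, -0.1, -1.6]
grip_width: 0.0486
gripper_force: 42.3
clock: 14.6
tcp_pos: [0.6134, 0.1816, 0.1035]
orientation: [0.002, 3.138, 0.002]
contact_force: [0.4, 0.4, -1.8]
grip_width: 0.0486
gripper_force: 42.4
t 14.6 tcp [0.6134 0.1816 0.1035] x_t [-1.      0.0015 -0.0033] y_t [0.0015 1.     0.0012] grip 0.048555313191781205 42.376502972329035 F [ 0.4357  0.4242 -1.7776] j [-0.4708  0.5567  0.1172  1.7586 -0.0839  0.8275  1.2547]
shift cm [ 0.158  -0.1644  4.9485]
```

```bash
python3 -m crank '[[[0.1,-0.2,2],[0,0,0]],[[0,0,2],[0,0,0]],[[0,0,0.8],[0,0,0]],[[0,0,0],[0,0,0]],[[0,0,0],[0,0,0]]]';python3 -m crank '[[[0,0,0.1],[0,0,0]],[[0,0,0],[0,0,0]]]';  python3 -m crank '[[[0,0,0.1],[0,0,0]],[[0,0,0],[0,0,0]]]'
```

```text
clock: 15.1
tcp_pos: [0.6117, 0.1797, 0.0545]
orientation: [0.001, 3.14, 0.001]
contact_force: [0.3, -0.8, -0.9]
grip_width: 0.0488
gripper_force: 42.4
clock: 15.3
tcp_pos: [0.6115, 0.1796, 0.0532]
orientation: [0.001, 3.14, 0.001]
contact_force: [-0.7, -0.0, -1.4]
grip_width: 0.0487
gripper_force: 42.4
clock: 15.5
tcp_pos: [0.611, 0.1795, 0.0515]
orientation: [0.001, 3.141, 0.0]
contact_force: [-0.2, -0.1, -1.0]
grip_width: 0.0489
gripper_force: 42.4
```

```bash
python3 -m crank '[[[0,0,0.1],[0,0,0]],[[0,0,0],[0,0,0]]]';  python3 -m crank '[[[0,0,0.05],[0,0,0]],[[0,0,0],[0,0,0]]]'
```

```text
clock: 15.7
tcp_pos: [0.6112, 0.1795, 0.0512]
orientation: [0.001, 3.141, 0.0]
contact_force: [-1.3, -1.4, 4.2]
grip_width: 0.049
gripper_force: 43.0
clock: 15.9
tcp_pos: [0.6113, 0.1795, 0.0511]
orientation: [0.001, 3.141, 0.001]
contact_force: [-3.3, -0.5, 8.6]
grip_width: 0.0487
gripper_force: 43.5
```

```bash
python3 -m crank '[[[0,0,-0.1],[0,0,0]],[[0,0,0],[0,0,0]],[[0,0,0],[0,0,0]],[[0,0,0],[0,0,0]],[[0,0,0],[0,0,0]]]' 8.54
python3 -m crank '[[[0,0,0],[0,0,0]],[[0,0,-2],[0,0,0]],[[0,0,-4],[0,0,0]],[[0,0,-4],[0,0,0]],[[0,0,-4],[0,0,0]]]'
python3 -m crank '[[[2,-3,0],[0,0,0]],[[2.7,-4,0],[0,0,0]],[[2.7,-4,0],[0,0,0]],[[2.7,-4,0],[0,0,0]],[[2.7,-4,0],[0,0,0]]]'
python3 -m crank '[[[2,-3,0],[0,0,0]],[[1.2,-2,0],[0,0,0]],[[0,0,0],[0,0,0]],[[0,0,0],[0,0,0]],[[0,0,0],[0,0,0]]]'
python3 wr.py; python3 go.py .4475 -.061 .14
```

```text
clock: 16.4
tcp_pos: [0.6109, 0.1794, 0.0507]
orientation: [-0.001, -3.141, 0.0]
contact_force: [0.1, -0.2, -0.7]
grip_width: 0.0853
gripper_force: 0.0
clock: 16.9
tcp_pos: [0.6107, 0.1793, 0.1922]
orientation: [-0.001, -3.141, 0.0]
contact_force: [0.2, 1.1, 0.1]
grip_width: 0.0856
gripper_force: 0.0
clock: 17.4
tcp_pos: [0.4815, -0.0119, 0.191]
orientation: [0.001, 3.141, 0.0]
contact_force: [1.0, -1.2, 0.6]
grip_width: 0.0854
gripper_force: 0.0
clock: 17.9
tcp_pos: [0.4515, -0.0594, 0.191]
orientation: [-0.001, 3.141, 0.0]
contact_force: [-0.1, 0.0, -0.0]
grip_width: 0.0853
gripper_force: 0.0
red [ 55.471  217.0696] top 0.0857 c [ 0.4365 -0.3338] r 0.0259 1088
red [573.7943 201.2372] top 0.0933 c [0.4205 0.1619] r 0.0138 351
yellow [516.0259 326.5342] top 0.0227 c [0.5025 0.1079] r 0.1308 184
yellow [551.8719 337.9606] top 0.023 c [0.5931 0.2207] r 0.0191 66
yellow [550.5385 361.7101] top 0.0831 c [0.5133 0.1011] r 0.1179 26
blue [448.4008 213.5101] top 0.081 c [0.4424 0.0517] r 0.0256 234
blue [389.121  350.5704] top 0.0929 c [0.5521 0.0015] r 0.0132 108
blue [247.6301 384.6145] top 0.0258 c [ 0.5621 -0.1257] r 0.1368 465
t 17.95 tcp [ 0.4515 -0.0593  0.1909] x_t [-1.     -0.001  -0.0004] y_t [-0.001   1.      0.0002] grip 0.08556368487328203 0.0 F [-0.0618  0.697  -0.5367] j [-0.2051  0.161   0.2211  2.116  -0.0464  0.8686  1.615 ]
shift cm [ 0.3978 -0.1686  5.0882]
```

```bash
python3 -m crank '[[[0.3,-0.2,2],[0,0,0]],[[0,0,3],[0,0,0]],[[0,0,0],[0,0,0]],[[0,0,0],[0,0,0]]]'
sed -i 's/(45,85)/(40,90)/' h.py; sed -i 's/s>150/s>110/' h.py
python3 wr.py pics/w3.png; python3 go.py .4485 -.061 .046
```

```text
clock: 18.35
tcp_pos: [0.4479, -0.0619, 0.1409]
orientation: [0.0, -3.14, 0.0]
contact_force: [-0.7, -1.1, 0.2]
grip_width: 0.0853
gripper_force: 0.0
red [ 43.4685 236.5113] top 0.0735 c [ 0.4397 -0.3202] r 0.0203 327
red [607.4828 218.9054] top 0.0934 c [0.4209 0.1614] r 0.0137 614
red [393.8151 370.84  ] top 0.0707 c [0.5516 0.001 ] r 0.0201 595
yellow [543.3432 351.2283] top 0.026 c [0.5241 0.1114] r 0.1433 214
yellow [574.2216 364.5419] top 0.0254 c [0.5922 0.2134] r 0.0228 81
yellow [579.6195 397.8519] top 0.2282 c [0.4347 0.009 ] r 0.0014 23
yellow [496.0292 434.5292] top 0.2093 c [ 0.4563 -0.0036] r 0.0044 12
green [322.5971 244.4609] top 0.0819 c [ 0.4487 -0.0618] r 0.0251 1815
green [634.3765 292.6021] top 0.0243 c [0.5318 0.2938] r 0.0161 85
blue [492.9606 252.0117] top 0.0818 c [0.4425 0.0516] r 0.0257 3788
blue [242.8761 399.6962] top 0.2177 c [ 0.433  -0.0814] r 0.0107 155
blue [404.8774 400.0713] top 0.0939 c [ 0.4966 -0.0177] r 0.0719 764
t 18.4 tcp [ 0.4485 -0.062   0.1416] x_t [-1.     -0.0001 -0.0005] y_t [-0.0001  1.     -0.    ] grip 0.08557070148983256 0.0 F [-0.4454 -0.4812  0.9292] j [-0.1894  0.2343  0.2161  2.168  -0.0735  0.7454  1.6458]
shift cm [0.0075 0.0999 9.5557]
```

View pics/w3.png

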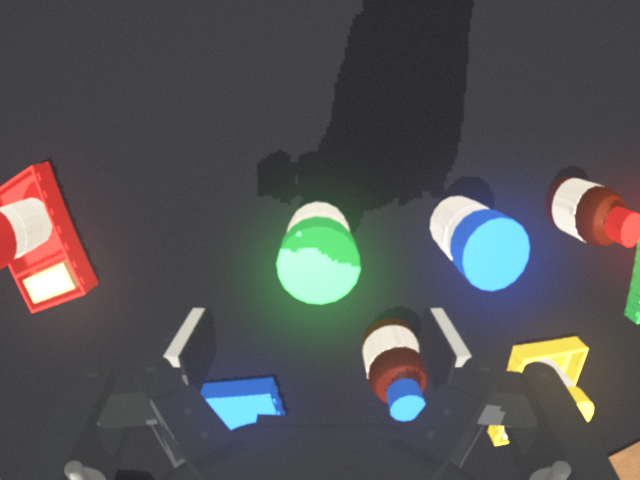

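The green lid is at (318,260), midway between the fingers, and the bottle and blue jar are clear. Descend and grip.

```bash
python3 -m crank '[[[0,0,2],[0,0,0]],[[0,0,3],[0,0,0]],[[0,0,3],[0,0,0]],[[0,0,1.6],[0,0,0]],[[0,0,0],[0,0,0]]]'
python3 -m crank '[[[0,0,0],[0,0,0]],[[0,0,0],[0,0,0]]]'; python3 go.py .4487 -.062 .046
python3 -m crank '[[[0,0,0],[0,0,0]],[[0,0,0],[0,0,0]],[[0,0,0],[0,0,0]],[[0,0,0],[0,0,0]],[[0,0,0],[0,0,0]]]' 3.5 40
python3 -m crank '[[[0,0,0],[0,0,0]],[[0,0,0],[0,0,0]],[[0,0,0],[0,0,0]]]'
```

```text
clock: 18.9
tcp_pos: [0.4476, -0.0621, 0.0443]
orientation: [-0.0, -3.14, -0.0]
contact_force: [0.2, -0.1, 0.7]
grip_width: 0.0849
gripper_force: 0.0
clock: 19.1
tcp_pos: [0.4492, -0.0624, 0.0463]
orientation: [0.001, 3.139, 0.0]
contact_force: [-0.5, 1.1, -0.9]
grip_width: 0.0855
gripper_force: 0.0
t 19.1 tcp [ 0.4492 -0.0624  0.0463] x_t [-1.      0.0008 -0.0028] y_t [0.0008 1.     0.0002] grip 0.08549271904214475 0.0 F [-0.5358  1.1028 -0.9276] j [-0.1447  0.4134  0.1736  2.2268 -0.1435  0.5085  1.7098]
shift cm [0.0459 0.0399 0.0296]
clock: 19.6
tcp_pos: [0.4485, -0.0623, 0.0457]
orientation: [0.001, 3.14, 0.001]
contact_force: [-1.6, 1.0, 8.0]
grip_width: 0.0492
gripper_force: 40.1
clock: 19.9
tcp_pos: [0.4485, -0.0623, 0.0457]
orientation: [0.001, 3.14, 0.001]
contact_force: [-1.4, 0.8, 9.1]
grip_width: 0.0489
gripper_force: 40.1
```

```bash
python3 -m crank '[[[0,0,-2],[0,0,0]],[[0,0,-3],[0,0,0]],[[0,0,-4],[0,0,0]],[[0,0,-3],[0,0,0]],[[0,0,-1.5],[0,0,0]]]'
python3 -m crank '[[[0,2,0],[0,0,0]],[[-0.3,3,0],[0,0,0]],[[-0.3,4,0],[0,0,0]],[[-0.3,4.5,0],[0,0,0]],[[-0.3,4.5,0],[0,0,0]]]'
python3 -m crank '[[[0,4.5,0],[0,0,0]],[[0,4.5,0],[0,0,0]],[[0,4.5,0],[0,0,0]],[[0,4,0],[0,0,0]],[[0,2.5,0],[0,0,0]]]'
python3 -m crank '[[[0,0,0],[0,0,0]],[[0,0,0],[0,0,0]],[[0,0,0],[0,0,0]],[[0,0,0],[0,0,0]]]'
python3 wr.py pics/w4.png; python3 go.py .4612 .3265 .1
```

```text
clock: 20.4
tcp_pos: [0.4487, -0.0626, 0.1825]
orientation: [0.002, 3.138, 0.001]
contact_force: [0.1, -0.5, -1.0]
grip_width: 0.0485
gripper_force: 42.1
clock: 20.9
tcp_pos: [0.4595, 0.1188, 0.1799]
orientation: [-0.003, -3.142, 0.0]
contact_force: [1.3, 0.2, -0.2]
grip_width: 0.0489
gripper_force: 42.0
clock: 21.4
tcp_pos: [0.4589, 0.3212, 0.1797]
orientation: [0.004, -3.141, -0.002]
contact_force: [0.3, -0.1, -0.9]
grip_width: 0.0486
gripper_force: 42.0
clock: 21.8
tcp_pos: [0.4603, 0.3159, 0.1798]
orientation: [-0.005, -3.141, 0.001]
contact_force: [-0.0, 0.4, -1.6]
grip_width: 0.0489
gripper_force: 42.1
red [119.4215 190.0675] top 0.0938 c [0.4201 0.1628] r 0.0135 849
red [ 27.8142 316.5865] top 0.0712 c [0.5521 0.0028] r 0.0196 287
yellow [178.1542 329.8419] top 0.2121 c [0.4469 0.2704] r 0.01 54
green [337.9803 199.1254] top 0.0263 c [0.4751 0.3311] r 0.0722 931
green [382.8618 282.7961] top 0.0265 c [0.5126 0.3739] r 0.0158 48
green [318.6094 341.0864] top 0.2161 c [0.461  0.3154] r 0.0256 10861
blue [ 24.3808 221.4474] top 0.0822 c [0.4418 0.0526] r 0.0256 1576
blue [ 16.8433 361.9645] top 0.0934 c [0.5538 0.0024] r 0.0148 289
t 21.85 tcp [0.4604 0.3162 0.1799] x_t [-1.      0.0028  0.    ] y_t [ 0.0028  1.     -0.0005] grip 0.04917666362156897 42.0618465933444 F [ 0.4622  0.3457 -1.702 ] j [-0.7327  0.3429  0.0235  1.8907 -0.0096  0.9085  0.8633]
shift cm [-0.0807  1.039   7.9866]
```

```bash
python3 -m crank '[[[0,0.6,1],[0,0,0]],[[0,0.4,3],[0,0,0]],[[0,0,4],[0,0,0]],[[0,0,0],[0,0,0]],[[0,0,0],[0,0,0]]]';python3 -m crank '[[[0,0,0],[0,0,0]],[[0,0,0],[0,0,0]]]'; python3 go.py .4612 .3265 .053
```

```text
clock: 22.35
tcp_pos: [0.4597, 0.3272, 0.0995]
orientation: [-0.002, -3.14, 0.002]
contact_force: [0.2, 0.3, -1.5]
grip_width: 0.0484
gripper_force: 42.5
clock: 22.55
tcp_pos: [0.4612, 0.3284, 0.1017]
orientation: [0.002, 3.139, 0.003]
contact_force: [-0.1, -0.6, -1.1]
grip_width: 0.0488
gripper_force: 42.5
t 22.55 tcp [0.4612 0.3284 0.1017] x_t [-1.      0.0011 -0.0025] y_t [0.0011 1.     0.0022] grip 0.04881177497248232 42.548471081890966 F [-0.0786 -0.5968 -1.1451] j [-0.7408  0.4558  0.0151  1.9336 -0.0097  0.7489  0.8495]
shift cm [ 0.0135 -0.1958  4.8733]
```

```bash
python3 -m crank '[[[0,-0.2,2],[0,0,0]],[[0,0,2],[0,0,0]],[[0,0,0.8],[0,0,0]],[[0,0,0],[0,0,0]],[[0,0,0],[0,0,0]]]';python3 -m crank '[[[0,0,0.2],[0,0,0]],[[0,0,0],[0,0,0]],[[0,0,0],[0,0,0]]]';  python3 -m crank '[[[0,0,0.1],[0,0,0]],[[0,0,0],[0,0,0]]]'
```

```text
clock: 23.05
tcp_pos: [0.4607, 0.3261, 0.0529]
orientation: [0.001, 3.14, 0.002]
contact_force: [-0.3, 0.3, -1.8]
grip_width: 0.0491
gripper_force: 42.5
clock: 23.35
tcp_pos: [0.4603, 0.3257, 0.0503]
orientation: [0.001, 3.141, 0.001]
contact_force: [1.2, -0.4, -1.2]
grip_width: 0.0488
gripper_force: 42.5
clock: 23.55
tcp_pos: [0.4606, 0.3258, 0.0498]
orientation: [0.002, 3.141, 0.001]
contact_force: [-0.7, -1.2, 5.9]
grip_width: 0.049
gripper_force: 43.0
```

```bash
python3 -m crank '[[[0,0,0],[0,0,0]],[[0,0,0],[0,0,0]],[[0,0,0],[0,0,0]],[[0,0,0],[0,0,0]],[[0,0,0],[0,0,0]]]' 8.54
python3 -m crank '[[[0,0,0],[0,0,0]],[[0,0,-2],[0,0,0]],[[0,0,-4],[0,0,0]],[[0,0,-4],[0,0,0]],[[0,0,-4],[0,0,0]]]'
python3 -m crank '[[[0,-3,0],[0,0,0]],[[0.4,-4.5,0],[0,0,0]],[[0.5,-4.5,0],[0,0,0]],[[0.5,-4.5,0],[0,0,0]],[[0.5,-4.5,0],[0,0,0]]]'
python3 -m crank '[[[0,-4,0],[0,0,0]],[[0,-2.4,0],[0,0,0]],[[0,0,2],[0,0,0]],[[0,0,2.5],[0,0,0]],[[0,0,0],[0,0,0]]]'
python3 -m crank '[[[0,0,0],[0,0,0]],[[0,0,0],[0,0,0]]]'
python3 wr.py; python3 go.py .442 .0515 .046
```

```text
clock: 24.05
tcp_pos: [0.46, 0.3255, 0.0488]
orientation: [-0.001, -3.142, 0.0]
contact_force: [0.1, -0.3, -0.3]
grip_width: 0.0851
gripper_force: 0.0
clock: 24.55
tcp_pos: [0.4598, 0.3253, 0.1902]
orientation: [-0.001, -3.141, 0.0]
contact_force: [0.4, 0.6, -0.2]
grip_width: 0.0858
gripper_force: 0.0
clock: 25.05
tcp_pos: [0.4404, 0.1138, 0.189]
orientation: [0.001, 3.141, 0.0]
contact_force: [1.1, -0.4, -0.4]
grip_width: 0.0858
gripper_force: 0.0
clock: 25.55
tcp_pos: [0.4387, 0.0509, 0.1418]
orientation: [-0.002, -3.137, 0.002]
contact_force: [0.6, 0.3, 0.2]
grip_width: 0.0851
gripper_force: 0.0
clock: 25.75
tcp_pos: [0.4415, 0.0519, 0.1448]
orientation: [0.001, 3.14, 0.001]
contact_force: [-0.1, -0.0, 0.7]
grip_width: 0.0854
gripper_force: 0.0
red [482.6575 222.5257] top 0.0936 c [0.4203 0.1619] r 0.0135 1226
red [  7.6531 268.6593] top 0.0261 c [ 0.4891 -0.284 ] r 0.0187 123
red [252.2706 375.7124] top 0.0708 c [0.5518 0.002 ] r 0.0202 531
yellow [408.3607 387.3572] top 0.2262 c [0.427  0.0718] r 0.0047 51
green [594.2014 259.1456] top 0.0815 c [0.4611 0.3157] r 0.0228 285
green [604.6722 223.6722] top 0.0062 c [0.4334 0.3341] r 0.0304 358
green [587.1921 290.2266] top 0.0249 c [0.4976 0.3192] r 0.0284 95
blue [322.8081 253.9059] top 0.0818 c [0.442 0.052] r 0.0252 1836
blue [249.5315 401.9045] top 0.2183 c [0.4303 0.036 ] r 0.0025 32
blue [143.2529 442.6341] top 0.2118 c [ 0.4523 -0.0012] r 0.0102 39
t 25.8 tcp [0.4417 0.052  0.1449] x_t [-1.      0.0004 -0.0018] y_t [0.0004 1.     0.0006] grip 0.08579645215775342 0.0 F [-0.4948  1.0535 -0.0239] j [-0.3892  0.2143  0.149   2.1795 -0.0466  0.7487  1.361 ]
shift cm [-0.0173 -0.053   9.8899]
```

```bash
python3 -m crank '[[[0,0,2],[0,0,0]],[[0,0,3],[0,0,0]],[[0,0,3],[0,0,0]],[[0,0,1.8],[0,0,0]],[[0,0,0],[0,0,0]]]'
python3 -m crank '[[[0,0,0],[0,0,0]],[[0,0,0],[0,0,0]]]'; python3 go.py .442 .052 .046
python3 -m crank '[[[0,0,0],[0,0,0]],[[0,0,0],[0,0,0]],[[0,0,0],[0,0,0]],[[0,0,0],[0,0,0]],[[0,0,0],[0,0,0]]]' 3.5 40
python3 -m crank '[[[0,0,0],[0,0,0]],[[0,0,0],[0,0,0]],[[0,0,0],[0,0,0]]]'
```

```text
clock: 26.3
tcp_pos: [0.4399, 0.0516, 0.0447]
orientation: [-0.001, -3.139, 0.001]
contact_force: [0.4, -0.5, -0.2]
grip_width: 0.0853
gripper_force: 0.0
clock: 26.5
tcp_pos: [0.442, 0.0519, 0.0472]
orientation: [0.001, 3.139, 0.001]
contact_force: [0.4, -0.6, -0.1]
grip_width: 0.0851
gripper_force: 0.0
t 26.5 tcp [0.442  0.0519 0.0472] x_t [-1.      0.0008 -0.0024] y_t [0.0008 1.     0.0007] grip 0.0851210462007943 0.0 F [ 0.4447 -0.6414 -0.1046] j [-0.3573  0.3992  0.1189  2.2419 -0.0961  0.5025  1.4065]
shift cm [0.0004 0.01   0.1157]
clock: 27.0
tcp_pos: [0.4414, 0.0518, 0.0466]
orientation: [0.001, 3.14, 0.001]
contact_force: [-0.7, 0.6, 7.4]
grip_width: 0.0488
gripper_force: 40.2
clock: 27.3
tcp_pos: [0.4414, 0.0518, 0.0466]
orientation: [0.001, 3.14, 0.001]
contact_force: [-1.4, 0.9, 7.8]
grip_width: 0.0488
gripper_force: 40.2
```

```bash
python3 -m crank '[[[0,0,-2],[0,0,0]],[[0,0,-3],[0,0,0]],[[0,0,-4],[0,0,0]],[[0,0,-3],[0,0,0]],[[0,0,-1.5],[0,0,0]]]'
python3 -m crank '[[[-1.4,-1.4,0],[0,0,0]],[[-2.4,-2.2,0],[0,0,0]],[[-3,-2.8,0],[0,0,0]],[[-3,-2.8,0],[0,0,0]],[[-3,-2.8,0],[0,0,0]]]'
python3 -m crank '[[[-3,-2.8,0],[0,0,0]],[[-2.6,-2.4,0],[0,0,0]],[[-1.7,-1.7,0],[0,0,0]],[[0,0,0],[0,0,0]],[[0,0,0],[0,0,0]]]'
python3 -m crank '[[[0,0,0],[0,0,0]],[[0,0,0],[0,0,0]]]'
python3 wr.py; python3 go.py .6455 -.1405 .1
```

```text
clock: 27.8
tcp_pos: [0.4419, 0.0517, 0.1836]
orientation: [0.002, 3.138, 0.002]
contact_force: [-0.2, -0.1, -1.6]
grip_width: 0.0492
gripper_force: 42.4
clock: 28.3
tcp_pos: [0.5694, -0.0696, 0.1808]
orientation: [-0.0, -3.141, -0.0]
contact_force: [0.4, 0.3, -1.0]
grip_width: 0.0486
gripper_force: 42.4
clock: 28.8
tcp_pos: [0.641, -0.1376, 0.1802]
orientation: [-0.002, -3.14, -0.001]
contact_force: [-0.5, 0.8, -1.2]
grip_width: 0.0488
gripper_force: 42.3
clock: 29.0
tcp_pos: [0.6411, -0.1363, 0.1808]
orientation: [0.001, -3.141, -0.001]
contact_force: [-0.8, 0.7, -1.4]
grip_width: 0.0488
gripper_force: 42.3
red [102.6378  42.2312] top 0.0855 c [ 0.4441 -0.3358] r 0.0236 686
red [632.1522  14.4348] top 0.0753 c [0.4225 0.1516] r 0.0105 61
red [487.3758 123.7319] top 0.0713 c [ 0.553  -0.0001] r 0.0198 668
yellow [600.8095 216.8902] top 0.0762 c [0.6137 0.1647] r 0.0197 222
yellow [613.6939 170.0303] top 0.0061 c [0.5873 0.1867] r 0.0258 326
blue [515.2367 125.4897] top 0.0938 c [0.553  0.0013] r 0.0136 942
blue [316.5463 289.4997] top 0.2159 c [ 0.642  -0.1367] r 0.0257 11954
t 29.05 tcp [ 0.6412 -0.1364  0.181 ] x_t [-1.     -0.0005  0.0002] y_t [-0.0005  1.      0.0006] grip 0.04836378005095514 42.318478217348456 F [-0.6054  0.4565 -1.0839] j [-0.0673  0.5006  0.254   1.6667 -0.1452  0.9931  1.8077]
shift cm [-0.4294 -0.4127  8.0966]
```

```bash
python3 -m crank '[[[-0.3,-0.3,1],[0,0,0]],[[0,0,3],[0,0,0]],[[0,0,4],[0,0,0]],[[0,0,0],[0,0,0]],[[0,0,0],[0,0,0]]]';python3 -m crank '[[[0,0,0],[0,0,0]],[[0,0,0],[0,0,0]]]'; python3 go.py .6455 -.1405 .054
```

```text
clock: 29.55
tcp_pos: [0.6442, -0.1405, 0.1005]
orientation: [-0.001, -3.14, -0.0]
contact_force: [0.5, -0.7, -1.3]
grip_width: 0.0487
gripper_force: 42.3
clock: 29.75
tcp_pos: [0.6461, -0.141, 0.103]
orientation: [0.001, 3.138, -0.001]
contact_force: [-0.1, 1.0, -2.0]
grip_width: 0.0489
gripper_force: 42.3
t 29.75 tcp [ 0.6461 -0.141   0.103 ] x_t [-1.      0.0008 -0.0036] y_t [ 0.0008  1.     -0.0005] grip 0.04887992222895218 42.312376404879615 F [-0.1294  0.962  -1.9937] j [-0.0443  0.5956  0.2325  1.7097 -0.1725  0.8527  1.8329]
shift cm [0.0806 0.048  4.902 ]
```

```bash
python3 -m crank '[[[0,0,2],[0,0,0]],[[0,0,2],[0,0,0]],[[0,0,0.8],[0,0,0]],[[0,0,0],[0,0,0]],[[0,0,0],[0,0,0]]]';python3 -m crank '[[[0,0,0.2],[0,0,0]],[[0,0,0],[0,0,0]],[[0,0,0],[0,0,0]]]';  python3 -m crank '[[[0,0,0.1],[0,0,0]],[[0,0,0],[0,0,0]]]'
```

```text
clock: 30.25
tcp_pos: [0.6455, -0.1409, 0.054]
orientation: [0.001, 3.14, -0.0]
contact_force: [1.0, 0.1, -0.9]
grip_width: 0.0486
gripper_force: 42.3
clock: 30.55
tcp_pos: [0.645, -0.1406, 0.0514]
orientation: [0.001, 3.141, -0.0]
contact_force: [0.4, -0.1, -0.6]
grip_width: 0.049
gripper_force: 42.3
clock: 30.75
tcp_pos: [0.6452, -0.1407, 0.0508]
orientation: [0.001, 3.141, 0.0]
contact_force: [-2.4, 0.2, 4.6]
grip_width: 0.0486
gripper_force: 42.9
```

Blue is down on the floor. Release, rise and check everything from the fixed cameras.

```bash
python3 -m crank '[[[0,0,0],[0,0,0]],[[0,0,0],[0,0,0]],[[0,0,0],[0,0,0]],[[0,0,0],[0,0,0]],[[0,0,0],[0,0,0]]]' 8.54
python3 -m crank '[[[0,0,0],[0,0,0]],[[0,0,-2],[0,0,0]],[[0,0,-4],[0,0,0]],[[0,0,-4],[0,0,0]],[[0,0,-4],[0,0,0]]]'
python3 -m crank '[[[0,0,-4],[0,0,0]],[[0,0,-4],[0,0,0]],[[0,0,0],[0,0,0]],[[0,0,0],[0,0,0]],[[0,0,0],[0,0,0]]]'
python3 - <<'E'
from h import *
np.set_printoptions(precision=4,suppress=True)
for n in("scene","side"):
    p,d=grab(n); W=world(n,p,d); cv2.imwrite(f"pics/{n}1.png",p[:,:,::-1]); print(n)
    for k,m in masks(p).items():
        for c in [(.436,-.337),(.612,.18),(.461,.3265),(.6455,-.1405),(.421,.162),(.5535,.001)]:
            P=W[(m>0)&(d>0)&(np.hypot(W[...,0]-c[0],W[...,1]-c[1])<.05)&(W[...,2]>.045)&(W[...,2]<.12)]
            if len(P)<40: continue
            zt=np.percentile(P[:,2],95); T=P[P[:,2]>zt-.004]; q,ra=cv2.minEnclosingCircle(T[:,:2].astype(np.float32))
            print(k,'at',c,'top',round(zt,4),'off mm',(np.array(q)-c)*1000,'r',round(ra,4),len(T))
E
python3 go.py
```

```text
clock: 31.25
tcp_pos: [0.6446, -0.1406, 0.0497]
orientation: [-0.001, -3.141, -0.0]
contact_force: [-0.4, -0.6, -0.1]
grip_width: 0.0854
gripper_force: 0.0
clock: 31.75
tcp_pos: [0.6444, -0.1406, 0.1912]
orientation: [-0.001, -3.141, 0.0]
contact_force: [0.6, -0.3, -0.6]
grip_width: 0.0852
gripper_force: 0.0
clock: 32.25
tcp_pos: [0.6439, -0.1403, 0.2684]
orientation: [-0.001, -3.139, -0.001]
contact_force: [0.0, -0.7, 0.1]
grip_width: 0.0855
gripper_force: 0.0
scene
red at (0.436, -0.337) top 0.0855 off mm [0.6665 2.533 ] r 0.0261 325
red at (0.421, 0.162) top 0.0934 off mm [-0.6472  0.6986] r 0.0138 60
red at (0.5535, 0.001) top 0.072 off mm [0.1122 0.8284] r 0.0178 37
yellow at (0.612, 0.18) top 0.0859 off mm [-1.5492 -0.8095] r 0.0254 303
green at (0.461, 0.3265) top 0.0861 off mm [1.3121 0.3254] r 0.0266 186
blue at (0.6455, -0.1405) top 0.0857 off mm [2.2615 1.0295] r 0.0257 462
blue at (0.5535, 0.001) top 0.0937 off mm [-0.7762 -0.0325] r 0.0145 89
side
red at (0.436, -0.337) top 0.0862 off mm [0.354  1.3989] r 0.0253 467
red at (0.421, 0.162) top 0.0938 off mm [ 0.4351 -2.5686] r 0.0138 60
red at (0.5535, 0.001) top 0.0707 off mm [-0.6872 -4.2185] r 0.0192 31
yellow at (0.612, 0.18) top 0.0861 off mm [-3.6979 -2.0843] r 0.0266 171
green at (0.461, 0.3265) top 0.086 off mm [-0.5654 -2.5398] r 0.0276 154
blue at (0.6455, -0.1405) top 0.0863 off mm [ 0.4795 -1.0679] r 0.0263 265
blue at (0.5535, 0.001) top 0.0943 off mm [-1.5901  0.102 ] r 0.0142 67
t 32.35 tcp [ 0.6438 -0.1403  0.268 ] x_t [-1.      0.0007  0.0032] y_t [0.0007 1.     0.0004] grip 0.08587973443051423 0.0 F [-0.1006  0.5544  0.7931] j [-0.0779  0.4304  0.2769  1.5672 -0.1243  1.1647  1.7946]
```

View pics/side1.png

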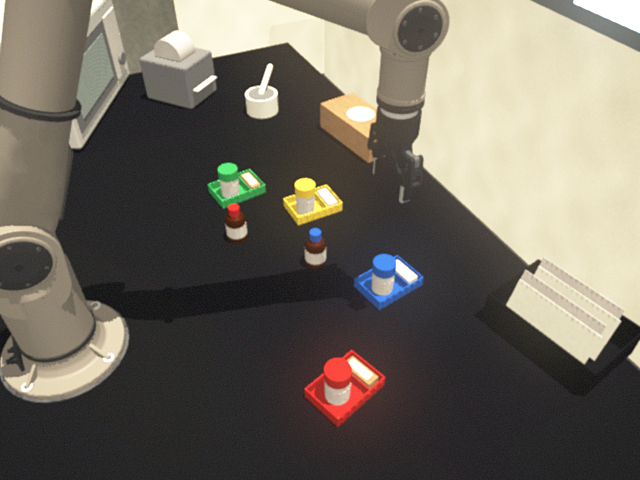

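All four jars stand upright in their baskets: green (229,180), yellow (306,196), blue (384,274) and red (337,380). They are within 4 mm of the compartment centres with tops at about 0.086. Both bottles ((235,223) and (315,247)) are where they started, and the gripper is clear.

```bash
python3 -c "from bench import r; print(r.hand_in())"
```

```text
the job is handed in; nothing more can be done
None
```

All four jars stand upright and released in the baskets of their lid colour, with red delivered first, both bottles left in place, and the job handed in at about 32 s; the hand-in returned no verdict.

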